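Lock a hammer-head post into the bench's slotted rail

ROBOT

A 6-joint arm with a two-finger parallel gripper is mounted at the origin on the work surface. World frame = base frame: x ahead of the robot, y to its left, z up, the work surface at z = 0. Lengths are in mm, angles in rad, forces in N, time in s.
With the tool pointing down it reaches from about 350 to 975 mm from the base axis. Payload 7.1 kg.
Tool frame: the origin (TCP) lies midway between the tips of the shut fingers; the grasp point (between the pads) lies 19 mm behind it (ctrl.grasp_offset is the distance from the TCP to the grasp point, in mm); z points along the fingers, y is the line along which they close (so a half turn about z gives the same grasp; the last joint's range is limited). The gripper opens to 88 mm and grips with 3 to 60 N. Pads are 20 mm wide; open, the fingers measure 115 mm over their backs; the gripper's body (75 mm by 178 mm) begins 61 mm behind the grasp point.
Start: joints at [1.114, 0.423, 1.63, -0, 1.089, -0.019], TCP at [264.935, 566.051, 222.675] pointing down, gripper open.
Joint ranges: [-3, 3], [-0.9, 2.11], [0.09, 2.58], [-1.31, 4.45], [0.11, 2.69], [-2.54, 2.54]. Speed limits (rad/s): [2.39, 2.39, 3.01, 3.14, 3.14, 3.14].

INTERFACE

Orientations are given as a rotation vector (axis times angle).
In Python, from workcell import ctrl gives the robot as it stands. The module is installed in compiled form; this text tells all that it offers.
- The arm moves only by the tool servo_tool, never from a script. Its argument "rows" is a list of rows, each a list of 7 numbers: the turn, a rotation vector about the tool's x, y, z as a fraction of full scale, then the shift along the tool's x, y, z as a fraction of full scale, then the finger opening in mm, from 0 to 87.8. A call has 1 to 10 rows; each row is the pose to reach, as a shift and turn from the pose commanded when the call began, along the tool's axes at that moment; what a row does not reach only later rows make up. Full scale, the value 1, is 20 cm for a shift and 1.5 rad for a turn. A row lasts 1/8 s, in which the tool goes at most 62.5 mm and 10.7 degrees, less where a joint would pass 70% of its speed; a pose out of reach is approached as far as the arm can. A call with a number of a shift or a turn outside -1 to 1 is refused whole. A call with a gripper value outside its range is refused whole. The fingers move at their own pace and stop on an object; the grip force is fixed at half the most. Time passes only in rows, so rows that repeat a pose let the fingers close. It gives the time, the measured TCP pose, the force, the opening and the grip force at its end, in the units of the state.
- ctrl.get_obs(): the state, without advancing time (a new reading comes with each control period).
- ctrl.get_image(name): name is "side" or "top"; returns (picture, depth): 420x560x3 uint8, red, green, blue; 420x560 float32, mm along the optical axis (not along the pixel's ray), 0 where there is no reading.
- ctrl.camera_info(name): a dict with "intrinsics" (3x3 intrinsics, pixels), "R" (3x3) and "t" (3): a world point X has camera coordinates R X + t. Camera axes: x right, y down, z forward; pixel columns grow to the right and rows downward; lengths in mm; the calibration is good to about 2 mm. A picture is of the moment at which its call begins. camera_info takes no time and is no camera call.
- ctrl.close_job(): hands the job in; it is judged then, once.
The state is a dict: "t": time; "qpos": joint angles; "qvel": joint speeds; "joint_torque": joint torques, N m; "ee_pos": TCP position; "orientation": TCP orientation; "ft_force": force on the tool from outside, world axes, zero at the start; "moment": the same for the moment, N m; "width": finger opening in mm; "grasp_force": force on a finger pad.
Only numpy, scipy, OpenCV 4.12 (cv2) and the standard library are available. Lean on these libraries where they do the work, as an engineer would, in place of code of your own. Each camera call takes 0.05 s, during which the arm holds its last target. There are 200 camera calls.

TASK

The green pipette-hanger post lies in its grey cradle: pick it up, stand it upright, head down, in the white holder and let go, then take it again from above. Drop its steel hammer head through the slot of the aluminium rail between the blue bands until the collar sits on the rail, give it a quarter turn so that the head lies across the slot under the lips, and pull it firmly upward to feel that it has caught. Leave it seated there, upright, still turned and let go, and do not disturb the other things on the bench.

Things in the scene. Friction and masses are not known exactly. Their poses are not given: they have to be found in the camera images.
- post_shaft (a point): Centre of the green square shaft (18 x 18 x 104 mm) of the loose hammer-head post, 0.16 to 0.26 kg. x: along the post from head to top; y: the long way of the head (the two shaft faces looking along y carry a yellow stripe); z: up while it lies in the cradle. The shaft's ends are at x = +52 (top) and -52 mm. The post balances nearer its head.
- post_seat (a point): Point on the post's axis in the underside of its collar, 60 mm from post_shaft towards the head; same axes. From here along x: dark steel collar 0 to +8 mm (54 mm across), shaft +8 to +112 mm; round neck 0 to -9 mm (12 mm thick); steel hammer head -9 to -16 mm, 34 mm (y) by 14 mm (z); lead-in step 30 by 10 mm from -16 to -19 mm, the very end.
- post: The same post; origin and axes as post_seat. At the start it lies level in the cradle.
- cradle: Fixed grey cradle, base 130 x 60 x 8 mm; two notched saddles carry the shaft with its axis 50 mm above the bench. Origin on the bench under the collar's underside; x axis from the post's head to its top, roughly towards the robot. Saddles 10 mm thick, 45 mm wide, 49 mm high, centred at x = 19 and 104 mm; between them the shaft is free from x = 24 to 99 mm.
- holder_seat (a point): Centre of the mouth, at the top face, of a fixed white block, 74 x 74 mm and 40 mm high, with a square well 46 mm wide and 34 mm deep, open upward. The post's head goes in at any yaw, with about 5 mm of side play; the collar rests on the top face and the post then stands by itself.
- rail: Fixed aluminium slotted rail, 220 (x) x 56 (y) x 42 mm high; origin in the middle of its underside. Along its top runs a slot 17 mm wide between two lips 6 mm thick; the channel below is 44 mm wide, its floor 4 mm above the bench. With the collar on the rail the head has 3 mm of play under the lips: turned across, the post can be lifted 3 mm before it catches.
- rail_mark (a point): Point in the middle of the slot, level with the rail's top face, half-way between the two blue bands (70 mm clear between them); 30 mm from the rail's middle along its x. x axis along the slot, y across it, z up.
- ice_tub: Bystander: red open tub filled with white ice, 158 x 200 x 85 mm; origin at the centre of its underside.
- sharps_bin: Bystander: yellow and white sharps bin, 108 x 143 x 130 mm; origin at the centre of its underside.
- reagent: Bystander: white jar, 54 mm across, 85 mm high; origin at the centre of its underside.
- tube_rack: Bystander: blue block with tubes, 120 x 70 x 42 mm; origin at the centre of its underside.
Things that resemble listed ones, but are neither listed nor needed, are in the scene too. What is meant by the rail is not red or turquoise, and is the larger of those in its own colour.

How it is judged (in metres and radians):
On the way, in this order (a step that is already met when the one before it is completed fails the run):
1. the post stands upright in the white holder, collar on its top face, let go (angle between post's own x axis and vertical below 0.08 rad and horizontal distance between post_seat and holder_seat below 0.01 m and z of post_seat in the frame of holder_seat between -0.003 and 0.003 m and contact force between each of the arm, the fingers and post below 0.1 N), for 0.2 s.
2. the head is through the slot between the blue bands, still lengthwise, with the collar on the rail (angle between post's own x axis and vertical below 0.08 rad and x of post_seat in the frame of rail_mark between -0.012 and 0.012 m and y of post_seat in the frame of rail_mark between -0.006 and 0.006 m and z of post_seat in the frame of rail_mark below 0.0025 m and angle between the y axis of post and the x axis of rail, either way round below 0.25 rad), for 0.05 s.
3. turned a quarter turn, the post is pulled up so that its head bears on the lips with more than 4 N (angle between post's own x axis and vertical below 0.08 rad and x of post_seat in the frame of rail_mark between -0.012 and 0.012 m and y of post_seat in the frame of rail_mark between -0.006 and 0.006 m and angle between the y axis of post and the y axis of rail, either way round below 0.2 rad and z of post_seat in the frame of rail_mark between 0.0018 and 0.008 m and contact force between post and rail above 4 N), for 0.1 s.
At the end, for the whole second after the job is handed in: The post stands in the rail, collar down on it (within 1.5 mm), within 12 mm of the middle between the blue bands, upright within 0.08 rad, its head across the slot within 0.2 rad, at rest and let go (angle between post's own x axis and vertical below 0.08 rad and x of post_seat in the frame of rail_mark between -0.012 and 0.012 m and y of post_seat in the frame of rail_mark between -0.006 and 0.006 m and z of post_seat in the frame of rail_mark between -0.003 and 0.0015 m and angle between the y axis of post and the y axis of rail, either way round below 0.2 rad and linear speed of post below 0.02 m/s and contact force between the fingers and post below 0.1 N); the robot touches nothing.
It fails at once if the red ice tub is pushed more than 30 mm or tipped (distance of ice_tub from where it was at the start of the episode above 0.03 m or angle between ice_tub's own z axis and vertical above 0.35 rad).
It fails at once if the yellow sharps bin is pushed more than 30 mm or tipped (distance of sharps_bin from where it was at the start of the episode above 0.03 m or angle between sharps_bin's own z axis and vertical above 0.35 rad).
It fails at once if the white jar is pushed more than 30 mm or tipped (distance of reagent from where it was at the start of the episode above 0.03 m or angle between reagent's own z axis and vertical above 0.35 rad).
It fails at once if the blue tube rack is pushed more than 30 mm or tipped (distance of tube_rack from where it was at the start of the episode above 0.03 m or angle between tube_rack's own z axis and vertical above 0.35 rad).
It also fails if it takes over 61 s, if anything falls off the work surface, if the arm or the gripper's body presses on something with over 40 N, if the wrist force passes 120 N, or if a joint passes its speed limit or range.

## Working session

There is one attempt and no reset: what is moved stays moved. The work goes in short steps, Python scripts to look and compute and a tool call to move; the robot and the scene stay as the last step left them, time stands still between calls to the robot, and variables do not carry over. Pictures are saved under pics/ and viewed, at most 10 in all, crops included, and the job is handed in when it is done.

Besides the shell and the picture viewer there is one more tool, called after "Request:" as name(argument=value, ...) on one line, values as JSON. servo_tool: Moves the arm, as the interface text tells. Its arguments: {"type":"object","properties":{"rows":{"type":"array","items":{"type":"array","items":{"type":"number"}}}},"required":["rows"]}

```bash
mkdir -p pics
cat > h.py <<'E'
import numpy as np, cv2
from workcell import ctrl
from scipy.spatial.transform import Rotation as R
def grab(n,name=None):
    im,d=ctrl.get_image(n); np.savez(f'/tmp/{n}.npz',im=im,d=d)
    if name: cv2.imwrite(f'pics/{name}.png',im[:,:,::-1])
    return im,d
def load(n):
    z=np.load(f'/tmp/{n}.npz'); return z['im'],z['d']
def cloud(n,d):
    c=ctrl.camera_info(n);K=c['intrinsics'];v,u=np.mgrid[:420,:560]
    P=np.stack([(u-K[0,2])/K[0,0]*d,(v-K[1,2])/K[1,1]*d,d],-1)
    return (P-c['t'])@c['R']
def ray(n,u,v,z):
    c=ctrl.camera_info(n);K=c['intrinsics'];Rm=np.array(c['R']);o=-Rm.T@c['t']
    r=Rm.T@np.linalg.inv(K)@[u,v,1]; return o+r*(z-o[2])/r[2]
E
python3 - <<'E'
from h import *
for n in('top','side'):
    grab(n,n+'0'); c=ctrl.camera_info(n); print(n,np.round(-np.array(c['R']).T@c['t']),np.round(c['R'],2).tolist(),np.round(c['intrinsics']).tolist())
o=ctrl.get_obs(); print(o); print(R.from_rotvec(o['orientation']).as_matrix().round(3),ctrl.grasp_offset)
E
```

```text
top [ 483.   20. 1385.] [[0.01, -1.0, 0.03], [-1.0, -0.01, -0.08], [0.08, -0.03, -1.0]] [[514.0, 0.0, 291.0], [0.0, 514.0, 203.0], [0.0, 0.0, 1.0]]
side [ 566. -869.  565.] [[1.0, -0.01, 0.02], [0.02, -0.5, -0.87], [0.02, 0.87, -0.5]] [[404.0, 0.0, 281.0], [0.0, 404.0, 206.0], [0.0, 0.0, 1.0]]
{'t': 0.1, 'qpos': array([ 1.11397934e+00,  4.23789916e-01,  1.63060954e+00, -3.64083219e-05,
        1.08861392e+00, -1.89861239e-02]), 'qvel': array([-0.00053853, -0.00088735, -0.00198968,  0.00230615, -0.00056183,
       -0.00069202]), 'joint_torque': array([-4.23932051e-04, -5.45611382e+01, -2.74325180e+01,  6.43790164e-02,
        1.87388639e-02, -3.01835621e-05]), 'ee_pos': array([264.73744894, 565.59763417, 221.96510435]), 'orientation': array([-6.82171035e-01, -3.06632282e+00,  2.18053383e-03]), 'ft_force': array([ 0.92091144,  0.02493335, -0.3967103 ]), 'moment': array([-0.00677821, -0.01357003,  0.01152217]), 'grasp_force': 0.0, 'width': 88.20166986740257}
[[-0.906  0.424 -0.001]
 [ 0.424  0.906 -0.001]
 [-0.    -0.001 -1.   ]] 18.700000000000003
```

View pics/top0.png

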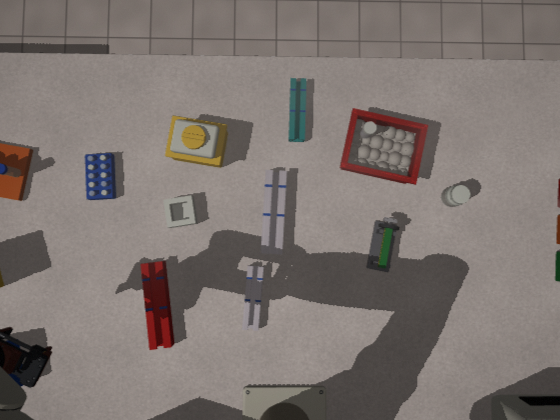

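View pics/side0.png

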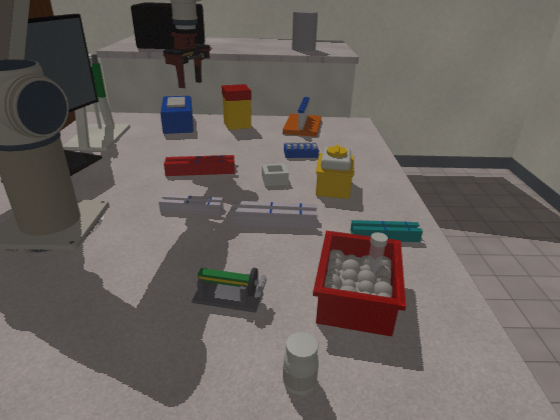

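The top view shows the cradle with the green post around (383,245), head up-image. The wanted rail is around (274,208), with bands at rows 186 and 215, and the holder is at (180,211). The smaller aluminium rail at (255,295) is the decoy. The side view agrees: cradle (230,285), rail (277,215), holder (275,175).

Run:
```python
from h import *
im,d=load('top'); P=cloud('top',d); hsv=cv2.cvtColor(im,cv2.COLOR_RGB2HSV)
def reg(c0,c1,r0,r1):
    m=np.zeros((420,560),bool); m[r0:r1,c0:c1]=1; return m
def rect(m,z,nm):
    v,u=np.nonzero(m); pts=np.array([ray('top',a,b,z)[:2] for a,b in zip(u,v)],np.float32)
    r=cv2.minAreaRect(pts); print(nm,len(u),'mean',pts.mean(0).round(1),'rect',np.round(r[0],1),np.round(r[1],1),round(r[2],1),'depthz',np.nanmedian(P[m][:,2]).round(1)); return pts
H,S,V=[hsv[...,i].astype(int) for i in range(3)]
g=(H>45)&(H<75)&(S>120)&reg(365,410,205,280); pg=rect(g,59,'green')
b=(H>105)&(H<130)&(S>110)
b1=rect(b&reg(255,295,180,192),42,'band1');b2=rect(b&reg(255,295,209,221),42,'band2')
z=P[...,2]
print('marks mid',(b1.mean(0)+b2.mean(0))/2, 'bands dir',np.degrees(np.arctan2(*(b1.mean(0)-b2.mean(0))[::-1])), np.linalg.norm(b1.mean(0)-b2.mean(0)))
rect((z>33)&(z<52)&reg(255,295,160,255),42,'rail')
h=(z>28)&(z<52)&reg(155,205,190,235); rect(h,40,'holder')
rect((z>49)&(z<75)&reg(365,410,205,280),59,'post hi')
rect((z>3)&(z<14)&reg(355,410,205,285),8,'base')
rect((z>60)&(z<80)&reg(375,410,205,235),72,'collar')
vx,vy,_,_=cv2.fitLine(pg,cv2.DIST_L2,0,.01,.01).ravel();print('shaft ang',np.degrees(np.arctan2(vy,vx)))
for n,c in (('tub',(340,430,105,190)),('jar',(440,475,180,210)),('bin',(160,232,110,170)),('cr',(365,410,210,280))):
    m=reg(*c); q=P[m&(z>25)]; print(n,q.min(0).round(),q.max(0).round())
# side view
im,d=load('side');P=cloud('side',d);hsv=cv2.cvtColor(im,cv2.COLOR_RGB2HSV)
H,S,V=[hsv[...,i].astype(int) for i in range(3)]
m=(H>45)&(H<75)&(S>120)&reg(190,265,255,310); print('side green',P[m].min(0).round(),np.median(P[m],0).round(),P[m].max(0).round())
m=(P[...,2]>38)&(P[...,2]<46)&reg(230,325,195,235);q=P[m];print('side rail',cv2.minAreaRect(q[:,:2].astype(np.float32)))
m=(P[...,2]>36)&(P[...,2]<44)&reg(255,295,155,195);q=P[m];print('side holder',cv2.minAreaRect(q[:,:2].astype(np.float32)))
```

```text
green 270 mean [ 472.1 -259. ] rect [ 472.4 -258.6] [ 18.8 102.3] 79.2 depthz 58.7
band1 20 mean [632.   29.5] rect [631.6  26.8] [52.6  3.3] 87.1 depthz 41.0
band2 18 mean [556.2  28.3] rect [556.2  30.1] [ 2.6 49.7] 0.4 depthz 41.2
marks mid [594.08997   28.943443] bands dir 0.90890825 75.76655
rail 1238 mean [564.   31.5] rect [564.7  31.4] [ 55.8 219.7] 87.2 depthz 41.7
holder 543 mean [564.1 277.1] rect [564.  276.8] [74.7 75.9] 9.2 depthz 39.0
post hi 473 mean [ 488.8 -260.4] rect [ 485.5 -261.3] [ 53.  130.5] 81.6 depthz 57.9Traceback (most recent call last):
  File "<stdin>", line 17, in <module>
  File "<stdin>", line 6, in rect
  File "h.py", line 15, in ray
    c=ctrl.camera_info(n);K=c['intrinsics'];Rm=np.array(c['R']);o=-Rm.T@c['t']
ValueError: time passes only in moves, steps and waits
```

```bash
sed -i 's/^def grab/import functools\n@functools.lru_cache\ndef info(n): return ctrl.camera_info(n)\ndef grab/; s/c=ctrl.camera_info(n)/c=info(n)/' h.py
python3 - <<'E'
from h import *
im,d=load('top'); P=cloud('top',d); hsv=cv2.cvtColor(im,cv2.COLOR_RGB2HSV)
def reg(c0,c1,r0,r1):
    m=np.zeros((420,560),bool); m[r0:r1,c0:c1]=1; return m
z=P[...,2]
H,S,V=[hsv[...,i].astype(int) for i in range(3)]
g=(H>45)&(H<75)&(S>120)&reg(365,410,205,280);v,u=np.nonzero(g)
pg=np.array([ray('top',a,b,59)[:2] for a,b in zip(u,v)],np.float32)
l=cv2.fitLine(pg,cv2.DIST_L2,0,.01,.01).ravel();print('shaft ang',np.degrees(np.arctan2(l[1],l[0])))
m=reg(255,295,160,255)&(z>33)&(z<52)&(abs(P[...,1]-31)<24)
s=reg(255,295,160,255)&(z<30)&(abs(P[...,1]-31)<14)&(P[...,0]>470)&(P[...,0]<660)
q=P[s]; print('slot',len(q),q.mean(0)); 
if len(q)>10: l=cv2.fitLine(q[:,:2].astype(np.float32),cv2.DIST_L2,0,.01,.01).ravel();print(np.degrees(np.arctan(l[1]/l[0])))
w=reg(155,205,190,235)&(z<25)&(np.hypot(P[...,0]-564,P[...,1]-277)<30);print('well',w.sum(),P[w].mean(0),cv2.minAreaRect(P[w][:,:2].astype(np.float32)))
for n,c in (('tub',(340,430,105,190)),('jar',(440,475,180,210)),('bin',(160,232,110,170)),('cr',(365,410,210,280))):
    m=reg(*c); q=P[m&(z>25)]; print(n,q.min(0).round(),q.max(0).round())
im,d=load('side');P=cloud('side',d);hsv=cv2.cvtColor(im,cv2.COLOR_RGB2HSV)
H,S,V=[hsv[...,i].astype(int) for i in range(3)]
m=(H>45)&(H<75)&(S>120)&reg(190,265,255,310); print('side green',P[m].min(0).round(),np.median(P[m],0).round(),P[m].max(0).round())
for nm,r in (('rail',(230,325,195,235)),('holder',(255,295,155,195))):
    m=(P[...,2]>37)&(P[...,2]<46)&reg(*r);print(nm,cv2.minAreaRect(P[m][:,:2].astype(np.float32)))
E
```

```text
shaft ang -10.62963
slot 455 [564.18515889  31.77605944   3.48222668]
-2.7693987
well 270 [565.24565009 281.74505451   6.34172   ] ((565.2416381835938, 281.1402587890625), (43.8985481262207, 41.48015594482422), 10.192215919494629)
tub [ 483. -366.   29.] [ 832.   20. 1385.]
jar [ 483. -472.   26.] [ 638.   20. 1385.]
bin [483.  20.  25.] [ 808.  309. 1385.]
cr [ 421. -292.   26.] [ 551.   20. 1385.]
side green [ 421. -869.   43.] [ 470. -262.   60.] [ 566. -242.  565.]
rail ((565.9869384765625, 32.94902801513672), (64.45116424560547, 219.86785888671875), 87.10667419433594)
holder ((566.4378662109375, 278.4009704589844), (74.83995056152344, 80.43034362792969), 10.319404602050781)
```

Request:
servo_tool(rows=[[0, 0, 0, -0.34, -0.41, 0, 87.8], [0, 0, 0, -0.68, -0.82, 0, 87.8], [0, 0, 0, -0.68, -0.82, 0, 87.8], [0, 0, 0, -0.68, -0.82, 0, 87.8]])

```text
t: 0.6
ee_pos: [318.4, 356.8, 222.3]
orientation: [-0.685, -3.065, 0.002]
ft_force: [0.0, 0.1, -0.2]
width: 87.8
grasp_force: 0.0
```

Request:
servo_tool(rows=[[0, 0, 0, -0.34, -0.41, 0, 87.8], [0, 0, 0, -0.68, -0.82, 0, 87.8], [0, 0, 0, -0.68, -0.82, 0, 87.8], [0, 0, 0, -0.68, -0.82, 0, 87.8]])

```text
t: 1.1
ee_pos: [372.1, 151.1, 222.6]
orientation: [-0.686, -3.065, 0.001]
ft_force: [0.3, 1.2, -0.3]
width: 87.7
grasp_force: 0.0
```

```bash
python3 -c "
from h import *
o=ctrl.get_obs();print(o['t'],o['qpos'].round(4).tolist(),o['ee_pos'].round(2).tolist(),o['orientation'].round(4).tolist(),o['ft_force'])"
```

```text
1.1 [0.3562, 0.0862, 2.0944, -0.0003, 0.9616, -0.774] [372.1, 151.06, 222.55] [-0.6861, -3.0655, 0.0008] [ 0.33533369  1.17172671 -0.25638709]
```

Request:
servo_tool(rows=[[0, 0, -0.08, -0.34, -0.41, 0, 87.8], [0, 0, -0.168, -0.68, -0.82, 0, 87.8], [0, 0, -0.168, -0.68, -0.82, 0, 87.8], [0, 0, -0.168, -0.68, -0.82, 0, 87.8], [0, 0, -0.168, -0.68, -0.82, 0, 87.8]])

```text
t: 1.72
ee_pos: [426.0, -54.0, 222.5]
orientation: [-0.297, -3.127, -0.0]
ft_force: [-0.2, -0.6, -0.8]
width: 88.0
grasp_force: 0.0
```

```bash
python3 -c "
from h import *
o=ctrl.get_obs();print(o['t'],o['qpos'].round(4).tolist(),o['ee_pos'].round(2).tolist(),o['orientation'].round(4).tolist(),o['ft_force'])"
```

```text
1.725 [-0.1538, 0.1311, 2.0419, 0.0, 0.9689, -1.5351] [425.99, -53.99, 222.48] [-0.2971, -3.1272, -0.0] [-0.22867424 -0.56042345 -0.81588212]
```

Request:
servo_tool(rows=[[0, -0.08, 0, -0.14, -0.32, 0, 87.8], [0, -0.2, 0, -0.28, -0.64, 0, 87.8], [0, -0.349, 0, -0.41, -0.96, 0, 87.8], [0, -0.349, 0, -0.41, -0.96, 0, 87.8], [0, -0.349, 0, -0.41, -0.96, 0, 87.8]])

```text
t: 2.35
ee_pos: [470.3, -256.7, 222.0]
orientation: [0.246, 2.608, -0.065]
ft_force: [0.5, 0.4, 0.0]
width: 87.7
grasp_force: 0.0
```

Run:
```python
from h import *
from scipy.optimize import least_squares
o=ctrl.get_obs();print(o['t'],o['qpos'].round(4).tolist(),o['ee_pos'].round(2).tolist(),o['orientation'].round(4).tolist(),o['ft_force'])
print(R.from_rotvec(o['orientation']).as_matrix().round(3))
D=[([1.11398,.42379,1.63061,0,1.08861,-.019],[264.74,565.6,221.97],[-.682171,-3.066323,.00218]),
([0.3562,0.0862,2.0944,-0.0003,0.9616,-0.774],[372.1,151.06,222.55],[-.6861,-3.0655,.0008]),
([-0.1538,0.1311,2.0419,0.0,0.9689,-1.5351],[425.99,-53.99,222.48],[-.2971,-3.1272,0]),
(o['qpos'],o['ee_pos'],o['orientation'])]
def fk(q,p):
    a1,lat,h,L2,e,L3,L6,ph=p
    r=lambda ax,t:R.from_rotvec(np.array(ax)*t)
    R1=r([0,0,1],q[0]);R2=R1*r([0,1,0],q[1]);R3=R2*r([0,1,0],q[2]);R4=R3*r([0,0,1],q[3]);R5=R4*r([0,1,0],q[4]);R6=R5*r([0,0,1],q[5]+ph)
    return R1.apply([a1,lat,h])+R2.apply([0,0,L2])+R3.apply([e,0,L3])+R6.apply([0,0,L6]),R6
def res(p): 
    out=[]
    for q,x,w in D:
        a,b=fk(q,p); out+=list(a-x)+list(100*(b.inv()*R.from_rotvec(w)).as_rotvec())
    return out+[1e-3*p[0],1e-3*p[4]]
best=min((least_squares(res,[0,12,300,590,0,465,200,ph]) for ph in (0,1.57,3.14,-1.57)),key=lambda s:s.cost)
print(best.cost,best.x.round(2)); print(np.array(best.fun[:24]).reshape(4,6).round(1)); np.save('/tmp/kin.npy',best.x)
```

```text
2.35 [-0.6524, 0.1422, 2.1539, 0.5686, 0.4305, -2.5058] [470.29, -256.75, 222.03] [0.2461, 2.6078, -0.0646] [0.51714094 0.37285762 0.02228078]
[[-0.851  0.187  0.491]
 [ 0.162  0.982 -0.093]
 [-0.5    0.001 -0.866]]
0.0033758837784052453 [2.0000e-02 1.1900e+01 3.1238e+02 5.6308e+02 7.7490e+01 4.8489e+02
 3.0962e+02 1.5700e+00]
[[-0.  0.  0.  0. -0.  0.]
 [ 0.  0. -0. -0. -0. -0.]
 [-0. -0.  0.  0.  0. -0.]
 [-0. -0.  0. -0. -0.  0.]]
```

```bash
cat > k.py <<'E'
from h import *
from scipy.optimize import least_squares
p=np.load('/tmp/kin.npy')
LO=np.array([-3,-.9,.09,-1.31,.11,-2.54]);HI=np.array([3,2.11,2.58,4.45,2.69,2.54])
r=lambda ax,t:R.from_rotvec(np.array(ax)*t)
def fk(q):
    a1,lat,h,L2,e,L3,L6,ph=p
    R1=r([0,0,1],q[0]);R2=R1*r([0,1,0],q[1]);R3=R2*r([0,1,0],q[2]);R4=R3*r([0,0,1],q[3]);R5=R4*r([0,1,0],q[4]);R6=R5*r([0,0,1],q[5]+ph)
    return R1.apply([a1,lat,h])+R2.apply([0,0,L2])+R3.apply([e,0,L3])+R6.apply([0,0,L6]),R6
def ik(pos,rot,seeds,m=0.05):
    out=[]
    for s in seeds:
        f=lambda q:np.r_[(fk(q)[0]-pos)/100,(fk(q)[1].inv()*rot).as_rotvec()]
        a=least_squares(f,np.clip(s,LO+m+.01,HI-m-.01),bounds=(LO+m,HI-m),max_nfev=60)
        if a.cost<1e-8 and not any(np.abs(a.x-b).max()<.05 for b in out): out.append(a.x)
    return out
def Rz(a): return r([0,0,1],a)
E
cat > plan.py <<'E'
from k import *
c=np.array([472.2,-258.8,50]);px=np.array([-np.cos(np.radians(10.7)),np.sin(np.radians(10.7)),0]);up=np.array([0,0,1.]);py=np.cross(up,px)
Pp=R.from_matrix(np.c_[px,py,up])      # post orientation lying
ups=R.from_matrix(np.c_[up,[0,1,0],[-1,0,0]]) # post upright, yaw0
seeds=[[0,.3,1.9,a,b,cc] for a in (-.5,.6,1.6,2.8,3.8) for b in (.4,1.2,2) for cc in (-1.8,0,1.8)]
S=lambda az:[[az]+s[1:] for s in seeds]
hold=np.array([564.5,277,40])
for al in (0,20,35,45):
  a=np.radians(al)
  for fl in (0,1):
    tz=-np.cos(a)*up-np.sin(a)*px; ty=py*(1 if fl==0 else -1); T=R.from_matrix(np.c_[np.cross(ty,tz),ty,tz])
    off=52 # along post from seat
    g=c+px*(off-60); 
    for q in ik(g+tz*18.7,T,S(-.5)): print('GRASP',al,fl,q.round(2))
    rel=Pp.inv()*T
    for ps in range(0,360,20):
        Po=Rz(np.radians(ps))*ups; Tf=Po*rel; tzf=Tf.apply([0,0,1])
        az=np.degrees(np.arctan2(tzf[1],tzf[0]))
        for q in ik(hold+up*(off+2)+tzf*18.7,Tf,S(.46)[::2]): print('  HOLD',al,fl,'az',round(az),q.round(2))
E
time python3 plan.py
```

```text
GRASP 0 0 [-0.52  0.6   1.9   0.    0.64  1.24]
  HOLD 0 0 az 0 [0.76 1.09 2.12 3.9  1.62 1.62]
  HOLD 0 0 az 20 [0.51 1.12 2.21 3.31 1.76 1.6 ]
  HOLD 0 0 az 40 [0.22 1.11 2.18 2.66 1.71 1.5 ]
  HOLD 0 0 az 60 [0.03 1.08 2.06 2.13 1.57 1.57]
  HOLD 0 0 az 80 [-0.04  1.07  1.87  1.7   1.54  1.77]
  HOLD 0 0 az 100 [-0.03  1.09  1.65  1.38  1.65  1.96]
  HOLD 0 0 az 120 [0.02 1.15 1.42 1.14 1.84 2.08]
  HOLD 0 0 az 140 [0.1  1.22 1.2  0.94 2.05 2.14]
  HOLD 0 0 az 160 [0.19 1.29 1.   0.75 2.27 2.11]
  HOLD 0 0 az 180 [0.3  1.35 0.84 0.49 2.46 1.96]
  HOLD 0 0 az -160 [0.41 1.38 0.77 0.11 2.57 1.66]
  HOLD 0 0 az -140 [ 0.52  1.37  0.79 -0.32  2.54  1.31]
  HOLD 0 0 az -120 [ 0.63  1.33  0.9  -0.64  2.38  1.08]
  HOLD 0 0 az -100 [ 0.73  1.26  1.07 -0.85  2.18  0.99]
  HOLD 0 0 az -80 [ 0.82  1.19  1.28 -1.04  1.95  1.01]
  HOLD 0 0 az -60 [ 0.88  1.12  1.51 -1.25  1.74  1.09]
  HOLD 0 0 az -20 [0.89 1.07 1.95 4.38 1.53 1.45]
GRASP 0 1 [-0.52  0.6   1.9   0.    0.64 -1.9 ]
  HOLD 0 1 az 0 [ 0.76  1.09  2.12  3.9   1.62 -1.52]
  HOLD 0 1 az 20 [ 0.51  1.12  2.21  3.31  1.76 -1.54]
  HOL
[... 5811 characters left out ...]
3  1.77  0.99  1.01 -0.78]
  HOLD 45 1 az 120 [ 0.13  0.79  1.6   0.76  1.23 -0.84]
  HOLD 45 1 az 140 [ 0.18  0.86  1.44  0.58  1.44 -0.95]
  HOLD 45 1 az 160 [ 0.25  0.92  1.31  0.41  1.61 -1.1 ]
  HOLD 45 1 az 180 [ 0.33  0.96  1.21  0.23  1.73 -1.3 ]
  HOLD 45 1 az -160 [ 0.42  0.98  1.16  0.05  1.78 -1.51]
  HOLD 45 1 az -140 [ 0.5   0.97  1.17 -0.14  1.77 -1.74]
  HOLD 45 1 az -120 [ 0.58  0.94  1.24 -0.32  1.68 -1.95]
  HOLD 45 1 az -100 [ 0.66  0.9   1.35 -0.5   1.53 -2.12]
  HOLD 45 1 az -80 [ 0.72  0.83  1.5  -0.67  1.35 -2.26]
  HOLD 45 1 az -60 [ 0.76  0.77  1.66 -0.86  1.13 -2.35]
  HOLD 45 1 az -40 [ 0.77  0.7   1.83 -1.12  0.9  -2.38]
real	0m45.450s
user	0m46.016s
sys	0m0.036s
```

```bash
cat > m.py <<'E'
from k import *
up=np.array([0,0,1.]);c=np.array([472.2,-258.8,50]);b=np.radians(10.7);px=np.array([-np.cos(b),np.sin(b),0]);py=np.cross(up,px)
a=np.pi/4;tz=-np.cos(a)*up-np.sin(a)*px
T=R.from_matrix(np.c_[np.cross(py,tz),py,tz]); Pp=R.from_matrix(np.c_[px,py,up]); rel=Pp.inv()*T
ups=R.from_matrix(np.c_[up,[0,1,0],[-1,0,0]])
OFF=50; hold=np.array([564.5,277,40])
def one(pos,rot,seed):
    s=ik(pos,rot,[seed]); return s[0] if s else None
def rows(cur,poses,w):
    p0,R0=cur; out=[]
    for (x,Rr),ww in zip(poses,w if np.ndim(w) else [w]*len(poses)):
        out.append([round(float(v),3)+0. for v in np.r_[(R0.inv()*Rr).as_rotvec()/1.5,R0.inv().apply(x-p0)/200]]+[ww])
    return out
def show(cur,poses,w,n=10):
    for i in range(0,len(poses),n):
        ch=poses[i:i+n]; print(rows(cur,ch,w)); cur=ch[-1]
def jpath(q0,q1,n): return [fk(q0+(q1-q0)*t) for t in np.linspace(0,1,n+1)[1:]]
def now():
    o=ctrl.get_obs(); return o,(o['ee_pos'],R.from_rotvec(o['orientation']))
E
python3 - <<'E'
from m import *
o,cur=now(); q=o['qpos']
g=c+px*(OFF-60)+tz*18.7
qg=one(g,T,[-.71,.69,2.3,2.53,.66,-1.45]); qp=one(g-tz*90,T,qg); print(qg.round(2),qp.round(2))
pa=jpath(q,qp,20); print([x[0].round().tolist() for x in pa][::4]); show(cur,pa,87.8)
E
```

```text
[-0.7   0.69  2.3   2.53  0.65 -1.44] [-0.81  0.49  2.42  2.33  0.61 -1.33]
[[469.0, -247.0, 211.0], [466.0, -215.0, 178.0], [467.0, -199.0, 156.0], [466.0, -203.0, 139.0], [454.0, -226.0, 119.0]]
[[-0.024, 0.003, 0.102, 0.042, 0.046, 0.038, 87.8], [-0.046, 0.006, 0.204, 0.079, 0.091, 0.073, 87.8], [-0.068, 0.01, 0.307, 0.111, 0.132, 0.104, 87.8], [-0.088, 0.015, 0.41, 0.139, 0.169, 0.134, 87.8], [-0.106, 0.02, 0.514, 0.162, 0.202, 0.16, 87.8], [-0.124, 0.026, 0.618, 0.181, 0.23, 0.185, 87.8], [-0.14, 0.032, 0.722, 0.198, 0.253, 0.208, 87.8], [-0.155, 0.037, 0.826, 0.212, 0.269, 0.23, 87.8], [-0.168, 0.042, 0.931, 0.224, 0.28, 0.251, 87.8], [-0.181, 0.047, 1.035, 0.235, 0.284, 0.271, 87.8]]
[[-0.015, 0.0, 0.104, -0.006, -0.013, 0.017, 87.8], [-0.03, -0.001, 0.208, -0.019, -0.027, 0.031, 87.8], [-0.045, -0.002, 0.312, -0.037, -0.042, 0.044, 87.8], [-0.061, -0.005, 0.416, -0.062, -0.059, 0.054, 87.8], [-0.078, -0.009, 0.519, -0.093, -0.079, 0.062, 87.8], [-0.096, -0.014, 0.622, -0.129, -0.103, 0.067, 87.8], [-0.115, -0.02, 0.725, -0.17, -0.132, 0.07, 87.8], [-0.135, -0.027, 0.826, -0.215, -0.166, 0.071, 87.8], [-0.158, -0.035, 0.927, -0.264, -0.205, 0.068, 87.8], [-0.183, -0.045, 1.027, -0.316, -0.251, 0.062, 87.8]]
```

Request:
servo_tool(rows=[[-0.024, 0.003, 0.102, 0.042, 0.046, 0.038, 87.8], [-0.046, 0.006, 0.204, 0.079, 0.091, 0.073, 87.8], [-0.068, 0.01, 0.307, 0.111, 0.132, 0.104, 87.8], [-0.088, 0.015, 0.41, 0.139, 0.169, 0.134, 87.8], [-0.106, 0.02, 0.514, 0.162, 0.202, 0.16, 87.8], [-0.124, 0.026, 0.618, 0.181, 0.23, 0.185, 87.8], [-0.14, 0.032, 0.722, 0.198, 0.253, 0.208, 87.8], [-0.155, 0.037, 0.826, 0.212, 0.269, 0.23, 87.8], [-0.168, 0.042, 0.931, 0.224, 0.28, 0.251, 87.8]])

```text
t: 3.48
ee_pos: [468.0, -197.1, 156.6]
orientation: [1.843, 1.911, 0.735]
ft_force: [-0.1, 0.0, 0.5]
width: 87.9
grasp_force: 0.0
```

Run:
```python
from m import *
o,cur=now(); q=o['qpos'];print(q.round(3),fk(q)[0]-cur[0])
g=c+px*(OFF-60)+tz*18.7
qg=one(g,T,[-.71,.69,2.3,2.53,.66,-1.45]); qp=one(g-tz*90,T,qg)
pa=jpath(q,qp,12); show(cur,pa,87.8,9)
```

```text
[-0.718  0.298  2.273  1.363  0.509 -1.97 ] [-0.00441747 -0.01330486  0.00122247]
[[-0.013, 0.001, 0.095, 0.001, -0.012, 0.017, 87.8], [-0.027, 0.001, 0.191, -0.002, -0.025, 0.033, 87.8], [-0.04, 0.001, 0.286, -0.011, -0.039, 0.047, 87.8], [-0.054, 0.0, 0.382, -0.025, -0.054, 0.059, 87.8], [-0.068, -0.003, 0.477, -0.044, -0.072, 0.069, 87.8], [-0.083, -0.006, 0.571, -0.068, -0.093, 0.078, 87.8], [-0.099, -0.01, 0.666, -0.096, -0.118, 0.085, 87.8], [-0.115, -0.016, 0.76, -0.127, -0.147, 0.089, 87.8], [-0.133, -0.022, 0.853, -0.162, -0.18, 0.092, 87.8]]
[[-0.021, -0.004, 0.093, -0.048, 0.025, 0.0, 87.8], [-0.043, -0.007, 0.185, -0.101, 0.052, -0.002, 87.8], [-0.066, -0.011, 0.276, -0.16, 0.078, -0.007, 87.8]]
```

The model tracks the arm to about 0.01 mm. Continuing.

Request:
servo_tool(rows=[[-0.013, 0.001, 0.095, 0.001, -0.012, 0.017, 87.8], [-0.027, 0.001, 0.191, -0.002, -0.025, 0.033, 87.8], [-0.04, 0.001, 0.286, -0.011, -0.039, 0.047, 87.8], [-0.054, 0.0, 0.382, -0.025, -0.054, 0.059, 87.8], [-0.068, -0.003, 0.477, -0.044, -0.072, 0.069, 87.8], [-0.083, -0.006, 0.571, -0.068, -0.093, 0.078, 87.8], [-0.099, -0.01, 0.666, -0.096, -0.118, 0.085, 87.8], [-0.115, -0.016, 0.76, -0.127, -0.147, 0.089, 87.8], [-0.133, -0.022, 0.853, -0.162, -0.18, 0.092, 87.8]])

```text
t: 4.6
ee_pos: [452.8, -228.0, 117.8]
orientation: [2.756, 0.375, 1.134]
ft_force: [-0.1, -0.1, 0.0]
width: 88.1
grasp_force: 0.0
```

Request:
servo_tool(rows=[[-0.021, -0.004, 0.093, -0.048, 0.025, 0.0, 87.8], [-0.043, -0.007, 0.185, -0.101, 0.052, -0.002, 87.8], [-0.066, -0.011, 0.276, -0.16, 0.078, -0.007, 87.8], [-0.066, -0.011, 0.276, -0.16, 0.078, -0.007, 87.8]])

```text
t: 5.1
ee_pos: [432.5, -251.8, 100.4]
orientation: [2.826, -0.255, 1.169]
ft_force: [0.1, 0.6, -1.0]
width: 87.8
grasp_force: 0.0
```

Run:
```python
from m import *
o,cur=now(); q=o['qpos'];print(q.round(3))
g=c+px*(OFF-60)+tz*18.7
print('err',(cur[0]-(g-tz*90)).round(1),(cur[1].inv()*T).as_rotvec().round(3))
pa=[(g-tz*d,T) for d in (60,35,15,5,0,0)]; show(cur,pa,87.8)
```

```text
[-0.811  0.49   2.415  2.328  0.606 -1.333]
err [-0.  -0.5  0. ] [-0.001  0.001  0.006]
[[-0.001, 0.001, 0.004, 0.0, -0.002, 0.15, 87.8], [-0.001, 0.001, 0.004, 0.0, -0.002, 0.275, 87.8], [-0.001, 0.001, 0.004, 0.0, -0.002, 0.375, 87.8], [-0.001, 0.001, 0.004, 0.0, -0.002, 0.425, 87.8], [-0.001, 0.001, 0.004, 0.0, -0.002, 0.45, 87.8], [-0.001, 0.001, 0.004, 0.0, -0.002, 0.45, 87.8]]
```

Request:
servo_tool(rows=[[0, 0, 0.004, 0, -0.002, 0.15, 87.8], [0, 0, 0.004, 0, -0.002, 0.275, 87.8], [0, 0, 0.004, 0, -0.002, 0.375, 87.8], [0, 0, 0.004, 0, -0.002, 0.425, 87.8], [0, 0, 0.004, 0, -0.002, 0.45, 87.8], [0, 0, 0.004, 0, -0.002, 0.45, 87.8]])

```text
t: 5.85
ee_pos: [495.1, -264.5, 37.4]
orientation: [2.825, -0.264, 1.171]
ft_force: [-0.1, 0.4, 0.1]
width: 87.8
grasp_force: 0.0
```

Run:
```python
from h import *
a,_=grab('side');b,_=grab('top')
A=cv2.resize(a[230:330,160:300],(560,400));B=cv2.resize(b[190:290,340:440],(240,240))
im=np.zeros((400,800,3),np.uint8);im[:,:560]=A;im[:240,560:]=B;cv2.imwrite('pics/g1.png',im[:,:,::-1])
```

View pics/g1.png

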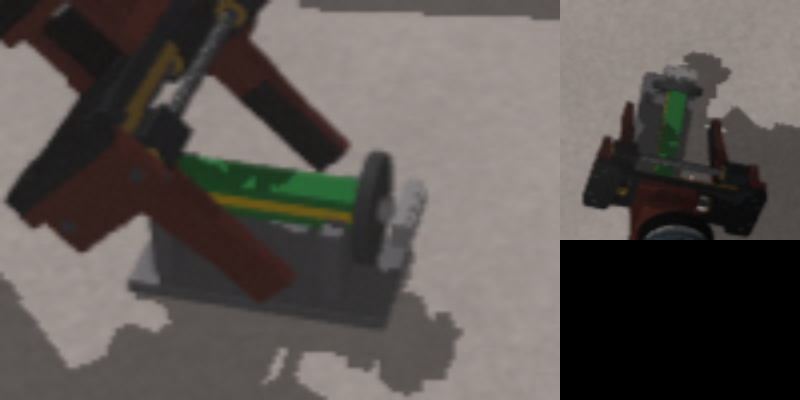

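The fingers straddle the shaft: tips at about (280,285) and (325,160) in the crop, shaft between them, body clear. Close, then lift.

Request:
servo_tool(rows=[[0, 0, 0, 0, 0, 0, 10], [0, 0, 0, 0, 0, 0, 10], [0, 0, 0, 0, 0, 0, 10], [0, 0, 0, 0, 0, 0, 10], [0, 0, 0, 0, 0, 0, 10], [0, 0, 0, 0, 0, 0, 10], [0, 0, 0, 0, 0, 0, 10], [0, 0, 0, 0, 0, 0, 10]])

```text
t: 6.95
ee_pos: [495.1, -264.7, 37.2]
orientation: [2.825, -0.266, 1.171]
ft_force: [0.2, 0.9, 0.1]
width: 17.5
grasp_force: 30.0
```

Request:
servo_tool(rows=[[0, 0, 0, 0.05, 0, -0.05, 10], [0, 0, 0, 0.15, 0, -0.15, 10], [0, 0, 0, 0.28, 0, -0.28, 10], [0, 0, 0, 0.38, 0, -0.38, 10], [0, 0, 0, 0.38, 0, -0.38, 10]])

```text
t: 7.58
ee_pos: [495.7, -265.3, 146.8]
orientation: [2.821, -0.264, 1.174]
ft_force: [0.5, -1.0, -1.3]
width: 17.9
grasp_force: 30.0
```

Run:
```python
from m import *
o,cur=now(); q=o['qpos'];print(q.round(3),o['width'],o['grasp_force'])
# hold pose az40, same roll family
best=None
for d in range(0,360,5):
    Po=Rz(np.radians(d))*ups; Tf=Po*rel; t=Tf.apply([0,0,1]); az=np.degrees(np.arctan2(t[1],t[0]))
    if best is None or abs(az-40)<best[0]: best=(abs(az-40),d,Tf,t)
_,d,Tf,t=best; np.save('/tmp/yaw.npy',d); print('yaw',d,'post y az',(Rz(np.radians(d))*ups).apply([0,1,0]).round(2))
x=hold+up*(OFF+60)+t*18.7
qh=one(x,Tf,[.31,.6,2.15,2.47,.44,1.91]); print(qh.round(2)); np.save('/tmp/qh.npy',qh)
pa=jpath(q,qh,24); print([v[0].round().tolist() for v in pa][::4]); show(cur,pa,10,8)
```

```text
[-0.708  0.387  2.295  2.171  0.44  -1.033] 17.943465046431513 29.99979257583618
yaw 40 post y az [-0.64  0.77  0.  ]
[0.31 0.47 2.15 2.25 0.35 2.16]
[[509.0, -247.0, 146.0], [554.0, -168.0, 145.0], [587.0, -81.0, 143.0], [605.0, 13.0, 141.0], [609.0, 111.0, 140.0], [596.0, 211.0, 138.0]]
[[0.017, -0.001, 0.07, 0.032, -0.101, 0.035, 10], [0.035, -0.005, 0.14, 0.061, -0.205, 0.067, 10], [0.051, -0.01, 0.21, 0.088, -0.312, 0.096, 10], [0.068, -0.018, 0.279, 0.111, -0.42, 0.122, 10], [0.083, -0.029, 0.349, 0.132, -0.531, 0.145, 10], [0.098, -0.041, 0.418, 0.15, -0.644, 0.166, 10], [0.111, -0.056, 0.488, 0.164, -0.758, 0.183, 10], [0.124, -0.072, 0.557, 0.175, -0.874, 0.196, 10]]
[[0.008, -0.016, 0.07, -0.078, -0.082, 0.034, 10], [0.013, -0.032, 0.14, -0.16, -0.162, 0.066, 10], [0.017, -0.05, 0.21, -0.245, -0.241, 0.094, 10], [0.018, -0.068, 0.279, -0.334, -0.318, 0.119, 10], [0.017, -0.087, 0.349, -0.426, -0.394, 0.141, 10], [0.014, -0.106, 0.419, -0.521, -0.467, 0.159, 10], [0.008, -0.125, 0.488, -0.62, -0.539, 0.174, 10], [0.0, -0.144, 0.557, -0.721, -0.608, 0.186, 10]]
[[-0.01, -0.015, 0.07, -0.115, 0.031, 0.033, 10], [-0.021, -0.028, 0.14, -0.231, 0.066, 0.064, 10], [-0.035, -0.04, 0.21, -0.348, 0.105, 0.091, 10], [-0.05, -0.05, 0.28, -0.464, 0.148, 0.114, 10], [-0.067, -0.058, 0.349, -0.581, 0.195, 0.134, 10], [-0.085, -0.065, 0.419, -0.697, 0.246, 0.151, 10], [-0.104, -0.069, 0.488, -0.812, 0.301, 0.164, 10], [-0.125, -0.072, 0.557, -0.927, 0.36, 0.173, 10]]
```

Request:
servo_tool(rows=[[0.017, -0.001, 0.07, 0.032, -0.101, 0.035, 10], [0.035, -0.005, 0.14, 0.061, -0.205, 0.067, 10], [0.051, -0.01, 0.21, 0.088, -0.312, 0.096, 10], [0.068, -0.018, 0.279, 0.111, -0.42, 0.122, 10], [0.083, -0.029, 0.349, 0.132, -0.531, 0.145, 10], [0.098, -0.041, 0.418, 0.15, -0.644, 0.166, 10], [0.111, -0.056, 0.488, 0.164, -0.758, 0.183, 10], [0.124, -0.072, 0.557, 0.175, -0.874, 0.196, 10]])

```text
t: 8.57
ee_pos: [578.6, -101.9, 139.8]
orientation: [-2.29, 1.169, -0.886]
ft_force: [-0.1, 0.2, -2.2]
width: 17.5
grasp_force: 30.0
```

Request:
servo_tool(rows=[[0.008, -0.016, 0.07, -0.078, -0.082, 0.034, 10], [0.013, -0.032, 0.14, -0.16, -0.162, 0.066, 10], [0.017, -0.05, 0.21, -0.245, -0.241, 0.094, 10], [0.018, -0.068, 0.279, -0.334, -0.318, 0.119, 10], [0.017, -0.087, 0.349, -0.426, -0.394, 0.141, 10], [0.014, -0.106, 0.419, -0.521, -0.467, 0.159, 10], [0.008, -0.125, 0.488, -0.62, -0.539, 0.174, 10], [0, -0.144, 0.557, -0.721, -0.608, 0.186, 10]])

```text
t: 9.57
ee_pos: [608.0, 87.9, 136.9]
orientation: [-1.574, 1.785, -0.305]
ft_force: [-0.1, 0.3, -1.7]
width: 17.6
grasp_force: 30.0
```

Request:
servo_tool(rows=[[-0.01, -0.015, 0.07, -0.115, 0.031, 0.033, 10], [-0.021, -0.028, 0.14, -0.231, 0.066, 0.064, 10], [-0.035, -0.04, 0.21, -0.348, 0.105, 0.091, 10], [-0.05, -0.05, 0.28, -0.464, 0.148, 0.114, 10], [-0.067, -0.058, 0.349, -0.581, 0.195, 0.134, 10], [-0.085, -0.065, 0.419, -0.697, 0.246, 0.151, 10], [-0.104, -0.069, 0.488, -0.812, 0.301, 0.164, 10], [-0.125, -0.072, 0.557, -0.927, 0.36, 0.173, 10], [-0.125, -0.072, 0.557, -0.927, 0.36, 0.173, 10]])

```text
t: 10.7
ee_pos: [572.8, 286.7, 134.5]
orientation: [-0.816, 2.241, 0.343]
ft_force: [-0.1, 0.0, -2.5]
width: 18.0
grasp_force: 30.0
```

Run:
```python
from m import *
o,cur=now(); q=o['qpos'];print(q.round(3),o['width'],np.load('/tmp/qh.npy').round(3))
d=np.load('/tmp/yaw.npy');Tf=Rz(np.radians(d))*ups*rel
print('post axis per tool',(cur[1]*rel.inv()).apply([1,0,0]).round(3),'grasp',(cur[0]-cur[1].apply([0,0,18.7])).round(1))
a,da=grab('side');b,db=grab('top')
A=cv2.resize(a[60:200,200:340],(500,500));B=cv2.resize(b[160:260,130:230],(300,300))
im=np.zeros((500,800,3),np.uint8);im[:,:500]=A;im[:300,500:]=B;cv2.imwrite('pics/h1.png',im[:,:,::-1])
# green axis from side cloud
P=cloud('side',da);hsv=cv2.cvtColor(a,cv2.COLOR_RGB2HSV);m=(hsv[...,0]>45)&(hsv[...,0]<75)&(hsv[...,1]>120)&(abs(P[...,0]-564)<60)&(abs(P[...,1]-277)<60)
Q=P[m];print(m.sum(),Q.min(0),Q.max(0)); l=cv2.fitLine(Q.astype(np.float32),cv2.DIST_HUBER,0,.01,.01).ravel();print(l)
```

```text
[0.315 0.475 2.146 2.246 0.351 2.159] 18.0164699451636 [0.314 0.471 2.145 2.247 0.347 2.157]
post axis per tool [ 0.004 -0.002  1.   ] grasp [562.8 278.1 147.7]
26 [553.31314173 266.93522681 111.14669904] [565.35179648 280.46764853 133.84365326]
[ 1.1633203e-01 -1.8291546e-01  9.7622168e-01  5.5773218e+02
  2.7387006e+02  1.2305885e+02]
```

View pics/h1.png

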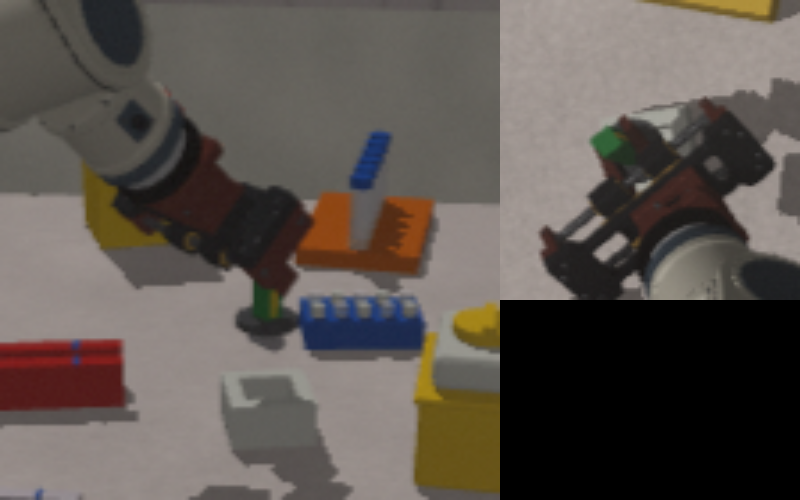

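Post hangs upright above the holder. In the side view the collar is at crop (267,318) and the well mouth at (268,390). I'll check the collar centre, then descend.

Run:
```python
from m import *
o,cur=now()
print('collar',ray('side',274.8,149.0,105.7).round(1))
d=np.load('/tmp/yaw.npy');Tf=Rz(np.radians(d))*ups*rel;t=Tf.apply([0,0,1])
L=lambda z:(hold+up*(OFF+z)+t*18.7,Tf)
show(cur,[L(58),L(58),L(45),L(30),L(16),L(8),L(5),L(3)],10)
print('then world-down in tool frame (per mm /200):',(Tf.inv().apply([0,0,-1])/200).round(5))
print(one(*L(0),o['qpos']).round(2))
```

```text
collar [565.1 277.2 105.7]
[[0.002, -0.001, -0.001, -0.002, -0.004, 0.004, 10], [0.002, -0.001, -0.001, -0.002, -0.004, 0.004, 10], [0.002, -0.001, -0.001, 0.043, -0.004, 0.05, 10], [0.002, -0.001, -0.001, 0.096, -0.004, 0.103, 10], [0.002, -0.001, -0.001, 0.146, -0.005, 0.152, 10], [0.002, -0.001, -0.001, 0.174, -0.005, 0.181, 10], [0.002, -0.001, -0.001, 0.185, -0.005, 0.191, 10], [0.002, -0.001, -0.001, 0.192, -0.005, 0.198, 10]]
then world-down in tool frame (per mm /200): [0.00354 0.      0.00354]
[0.31 0.61 2.15 2.48 0.45 1.9 ]
```

Request:
servo_tool(rows=[[0.002, 0, 0, 0, -0.002, 0.002, 10], [0.002, 0, 0, 0.043, -0.002, 0.048, 10], [0.002, 0, 0, 0.096, -0.002, 0.101, 10], [0.002, 0, 0, 0.146, -0.002, 0.151, 10], [0.002, 0, 0, 0.174, -0.002, 0.179, 10], [0.002, 0, 0, 0.185, -0.002, 0.19, 10], [0.002, 0, 0, 0.192, -0.002, 0.197, 10], [0.002, 0, 0, 0.192, -0.002, 0.197, 10]])

```text
t: 11.8
ee_pos: [575.0, 286.3, 81.7]
orientation: [-0.811, 2.238, 0.339]
ft_force: [-0.9, -0.6, -1.6]
width: 18.1
grasp_force: 30.0
```

Request:
servo_tool(rows=[[0, 0, 0, 0.004, 0, 0.004, 10], [0, 0, 0, 0.007, 0, 0.007, 10], [0, 0, 0, 0.007, 0, 0.007, 10]])

```text
t: 12.18
ee_pos: [574.8, 286.4, 79.5]
orientation: [-0.812, 2.239, 0.339]
ft_force: [0.3, 1.1, -2.2]
width: 17.9
grasp_force: 30.0
```

Request:
servo_tool(rows=[[0, 0, 0, 0.004, 0, 0.004, 10], [0, 0, 0, 0.007, 0, 0.007, 10], [0, 0, 0, 0.007, 0, 0.007, 10]])

```text
t: 12.55
ee_pos: [574.8, 286.3, 77.3]
orientation: [-0.812, 2.239, 0.339]
ft_force: [-0.2, 0.4, -2.0]
width: 17.5
grasp_force: 30.0
```

Request:
servo_tool(rows=[[0, 0, 0, 0.003, 0, 0.003, 10], [0, 0, 0, 0.003, 0, 0.003, 10]])

```text
t: 12.8
ee_pos: [574.8, 286.3, 76.5]
orientation: [-0.812, 2.239, 0.339]
ft_force: [0.2, 0.4, -0.1]
width: 18.0
grasp_force: 30.0
```

Contact felt. Release and back out along the tool axis.

Request:
servo_tool(rows=[[0, 0, 0, 0.001, 0, 0.001, 10], [0, 0, 0, 0.001, 0, 0.001, 30], [0, 0, 0, 0.001, 0, 0.001, 60], [0, 0, 0, 0.001, 0, 0.001, 87.8], [0, 0, 0, 0.001, 0, 0.001, 87.8], [0, 0, 0, 0.001, 0, 0.001, 87.8]])

```text
t: 13.55
ee_pos: [574.8, 286.3, 76.3]
orientation: [-0.811, 2.239, 0.339]
ft_force: [0.6, 0.8, 0.6]
width: 64.2
grasp_force: 0.0
```

Request:
servo_tool(rows=[[0, 0, 0, 0, 0, -0.05, 87.8], [0, 0, 0, 0, 0, -0.2, 87.8], [0, 0, 0, 0, 0, -0.4, 87.8], [0, 0, 0, 0, 0, -0.6, 87.8], [0, 0, 0, 0, 0, -0.6, 87.8]])

```text
t: 14.18
ee_pos: [509.0, 230.8, 163.0]
orientation: [-0.81, 2.236, 0.338]
ft_force: [0.4, 0.8, -0.3]
width: 88.1
grasp_force: 0.0
```

Run:
```python
from m import *
o,cur=now(); q=o['qpos'];print(q.round(3),o['t'],cur[0].round(1))
a,da=grab('side');b,db=grab('top')
A=cv2.resize(a[100:200,220:320],(500,500));B=cv2.resize(b[160:260,130:230],(300,300))
im=np.zeros((500,800,3),np.uint8);im[:,:500]=A;im[:300,500:]=B;cv2.imwrite('pics/h2.png',im[:,:,::-1])
hsv=cv2.cvtColor(b,cv2.COLOR_RGB2HSV);m=((hsv[...,0]>45)&(hsv[...,0]<75)&(hsv[...,1]>110)).astype(np.uint8);m[:,:150]=0;m[:,230:]=0;m[:170]=0;m[250:]=0
v,u=np.nonzero(m);print(len(u)); P=cloud('top',db);print(P[m>0][:,2].round())
t=(m>0)&(P[...,2]>140)
v,u=np.nonzero(t); pts=np.array([ray('top',x,y,152)[:2] for x,y in zip(u,v)],np.float32);print('top face',pts.mean(0),cv2.minAreaRect(pts))
```

```text
[0.225 0.338 2.302 2.16  0.398 2.17 ] 14.175 [509.  230.8 163. ]
38
[150. 150. 151. 154. 155. 156. 154. 149. 153. 156. 152. 149. 148. 149.
 157. 151. 149. 150. 152. 153. 151. 153. 153. 150. 152. 151. 149. 148.
 152. 150. 150. 151. 152. 149. 149. 155. 152. 152.]
top face [563.9594  276.51074] ((563.9606323242188, 276.7608947753906), (13.666402816772461, 13.392767906188965), 45.68333435058594)
```

View pics/h2.png

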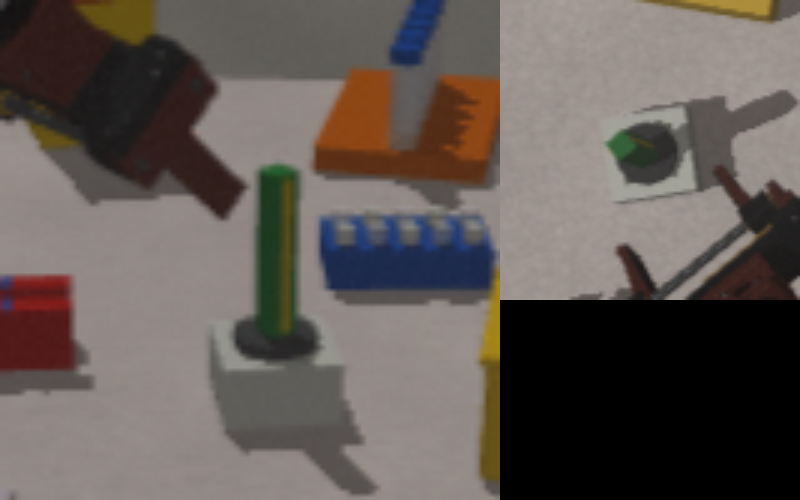

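The post stands upright and seated: side crop shaft (277,255), collar flat on the block; in the top inset the green top is at (624,146). Now the transition to a grasp from above.

Run:
```python
from m import *
o,cur=now(); q=o['qpos']
def down(phi): # tool y azimuth phi, z down
    y=np.array([np.cos(phi),np.sin(phi),0]);z=-up;return R.from_matrix(np.c_[np.cross(y,z),y,z])
D=down(np.radians(-50)); g=np.array([564.,276.8,0])
qa=one(g+up*225,D,[.44,.4,1.7,0,1.0,1.31]); print(qa.round(2))
qm=q.copy(); 
up1=(cur[0]+np.array([-35,-30,60]),cur[1]); q1=one(*up1,q); print(q1.round(2))
pa=jpath(q,q1,2)+jpath(q1,qa,18); print([v[0].round().tolist() for v in pa][::2],[(v[1].apply([0,0,1])).round(2).tolist() for v in pa][::3]); show(cur,pa,87.8,10)
```

```text
[ 0.44  0.43  1.62 -0.    1.1   1.31]Traceback (most recent call last):
  File "<stdin>", line 8, in <module>
AttributeError: 'NoneType' object has no attribute 'round'
```

```bash
cat >> m.py <<'E'
def down(phi):
    y=np.array([np.cos(phi),np.sin(phi),0]);z=-up;return R.from_matrix(np.c_[np.cross(y,z),y,z])
E
python3 - <<'E'
from m import *
o,cur=now(); q=o['qpos']
qa=one(np.array([564.,276.8,225]),down(np.radians(-50)),[.44,.4,1.7,0,1.0,1.31])
q1=one(cur[0]+np.array([0,0,35]),cur[1],q); print(q1)
q1=q if q1 is None else q1
pa=(jpath(q,q1,2) if q1 is not q else [])+jpath(q1,qa,18)
for v in pa: print(v[0].round().tolist(),v[1].apply([0,0,1]).round(2).tolist(),(v[0]+v[1].apply([0,-57,0]))[2].round(),(v[0]+v[1].apply([0,57,0]))[2].round())
show(cur,pa,87.8,10)
E
```

```text
[0.22592209 0.25283062 2.28203835 1.91944235 0.34939328 2.42933411]
[510.0, 233.0, 179.0] [0.54, 0.46, -0.71] 179.0 179.0
[510.0, 232.0, 197.0] [0.54, 0.46, -0.71] 197.0 197.0
[518.0, 255.0, 206.0] [0.52, 0.51, -0.69] 211.0 201.0
[522.0, 278.0, 213.0] [0.48, 0.55, -0.68] 224.0 203.0
[523.0, 298.0, 219.0] [0.44, 0.59, -0.68] 235.0 204.0
[523.0, 317.0, 224.0] [0.39, 0.62, -0.68] 244.0 204.0
[521.0, 332.0, 227.0] [0.34, 0.64, -0.69] 251.0 203.0
[518.0, 345.0, 228.0] [0.28, 0.65, -0.71] 255.0 201.0
[514.0, 355.0, 228.0] [0.23, 0.65, -0.73] 257.0 198.0
[510.0, 361.0, 226.0] [0.17, 0.64, -0.75] 258.0 195.0
[507.0, 365.0, 224.0] [0.12, 0.61, -0.78] 256.0 192.0
[505.0, 365.0, 221.0] [0.07, 0.58, -0.81] 252.0 190.0
[505.0, 361.0, 218.0] [0.03, 0.54, -0.84] 248.0 189.0
[506.0, 356.0, 215.0] [0.0, 0.48, -0.88] 242.0 188.0
[509.0, 347.0, 213.0] [-0.02, 0.42, -0.91] 236.0 189.0
[515.0, 336.0, 211.0] [-0.04, 0.34, -0.94] 231.0 192.0
[524.0, 323.0, 212.0] [-0.04, 0.26, -0.96] 227.0 196.0
[535.0, 309.0, 214.0] [-0.04, 0.18, -0.98] 224.0 203.0
[548.0, 293.0, 218.0] [-0.02, 0.09, -1.0] 223.0 213.0
[56
[... 401 characters left out ...]
029, 87.8], [-0.214, -0.082, -0.709, -0.51, 0.412, 0.045, 87.8], [-0.251, -0.092, -0.825, -0.522, 0.461, 0.057, 87.8], [-0.288, -0.1, -0.939, -0.522, 0.498, 0.066, 87.8]]
[[-0.041, -0.01, -0.112, -0.017, 0.01, 0.016, 87.8], [-0.083, -0.02, -0.221, -0.018, 0.025, 0.025, 87.8], [-0.128, -0.03, -0.329, -0.005, 0.043, 0.027, 87.8], [-0.175, -0.04, -0.434, 0.024, 0.06, 0.02, 87.8], [-0.225, -0.049, -0.536, 0.067, 0.073, 0.005, 87.8], [-0.277, -0.059, -0.634, 0.124, 0.081, -0.02, 87.8], [-0.333, -0.068, -0.729, 0.193, 0.081, -0.054, 87.8], [-0.392, -0.078, -0.82, 0.272, 0.069, -0.099, 87.8], [-0.455, -0.087, -0.906, 0.359, 0.045, -0.153, 87.8], [-0.522, -0.097, -0.987, 0.451, 0.008, -0.218, 87.8]]
```

Request:
servo_tool(rows=[[-0.003, 0, 0, -0.063, 0.006, -0.06, 87.8], [0, 0, 0, -0.124, 0, -0.123, 87.8], [-0.036, -0.016, -0.119, -0.229, 0.068, -0.082, 87.8], [-0.072, -0.031, -0.239, -0.318, 0.141, -0.046, 87.8], [-0.108, -0.045, -0.357, -0.39, 0.214, -0.016, 87.8], [-0.143, -0.059, -0.475, -0.446, 0.286, 0.009, 87.8], [-0.178, -0.071, -0.593, -0.486, 0.353, 0.029, 87.8], [-0.214, -0.082, -0.709, -0.51, 0.412, 0.045, 87.8], [-0.251, -0.092, -0.825, -0.522, 0.461, 0.057, 87.8], [-0.288, -0.1, -0.939, -0.522, 0.498, 0.066, 87.8]])

```text
t: 15.52
ee_pos: [509.8, 362.4, 224.5]
orientation: [-2.213, 1.001, 0.154]
ft_force: [-0.1, -0.4, -0.1]
width: 87.4
grasp_force: 0.0
```

Request:
servo_tool(rows=[[-0.041, -0.01, -0.112, -0.017, 0.01, 0.016, 87.8], [-0.083, -0.02, -0.221, -0.018, 0.025, 0.025, 87.8], [-0.128, -0.03, -0.329, -0.005, 0.043, 0.027, 87.8], [-0.175, -0.04, -0.434, 0.024, 0.06, 0.02, 87.8], [-0.225, -0.049, -0.536, 0.067, 0.073, 0.005, 87.8], [-0.277, -0.059, -0.634, 0.124, 0.081, -0.02, 87.8], [-0.333, -0.068, -0.729, 0.193, 0.081, -0.054, 87.8], [-0.392, -0.078, -0.82, 0.272, 0.069, -0.099, 87.8], [-0.455, -0.087, -0.906, 0.359, 0.045, -0.153, 87.8], [-0.522, -0.097, -0.987, 0.451, 0.008, -0.218, 87.8]])

```text
t: 16.77
ee_pos: [563.7, 277.4, 222.7]
orientation: [2.947, 1.083, -0.008]
ft_force: [0.6, 0.1, 0.3]
width: 87.8
grasp_force: 0.0
```

Run:
```python
from m import *
o,cur=now();print(o['qpos'].round(3),o['t'],cur[0].round(1),cur[1].as_matrix().round(3).tolist())
D=down(np.radians(-50));X=lambda z:(np.array([564.,276.8,z]),D)
show(cur,[X(225),X(185),X(140),X(110),X(99.3),X(99.3)],87.8)
```

```text
[ 0.439  0.43   1.619 -0.002  1.098  1.307] 16.775 [563.7 277.4 222.7] [[0.762, 0.647, -0.004], [0.647, -0.762, -0.004], [-0.006, 0.0, -1.0]]
[[0.0, 0.004, 0.004, -0.001, 0.003, -0.011, 87.8], [0.0, 0.004, 0.004, 0.001, 0.003, 0.189, 87.8], [0.0, 0.004, 0.004, 0.002, 0.003, 0.414, 87.8], [0.0, 0.004, 0.004, 0.003, 0.003, 0.564, 87.8], [0.0, 0.004, 0.004, 0.003, 0.003, 0.617, 87.8], [0.0, 0.004, 0.004, 0.003, 0.003, 0.617, 87.8]]
```

Request:
servo_tool(rows=[[0, 0.004, 0.004, 0, 0.003, 0, 87.8], [0, 0.004, 0.004, 0.001, 0.003, 0.189, 87.8], [0, 0.004, 0.004, 0.002, 0.003, 0.414, 87.8], [0, 0.004, 0.004, 0.003, 0.003, 0.564, 87.8], [0, 0.004, 0.004, 0.003, 0.003, 0.617, 87.8], [0, 0.004, 0.004, 0.003, 0.003, 0.617, 87.8], [0, 0.004, 0.004, 0.003, 0.003, 0.617, 60]])

```text
t: 17.65
ee_pos: [564.9, 277.2, 102.2]
orientation: [-2.953, -1.064, -0.009]
ft_force: [0.3, -0.4, 0.0]
width: 81.2
grasp_force: 0.0
```

Request:
servo_tool(rows=[[0, 0, 0, 0, 0, 0, 10], [0, 0, 0, 0, 0, 0, 10], [0, 0, 0, 0, 0, 0, 10], [0, 0, 0, 0, 0, 0, 10], [0, 0, 0, 0, 0, 0, 10], [0, 0, 0, 0, 0, 0, 10], [0, 0, 0, 0, 0, 0, 10]])

```text
t: 18.52
ee_pos: [564.0, 276.6, 100.8]
orientation: [-2.954, -1.065, -0.006]
ft_force: [0.0, 1.0, -0.3]
width: 17.7
grasp_force: 30.0
```

Run:
```python
from m import *
o,cur=now();print(o['qpos'].round(3),o['t'],cur[0].round(1),cur[1].as_matrix().round(3).tolist(),o['width'],o['grasp_force'],o['ft_force'])
zt=cur[0][2]  # TCP height with seat at 40
mk=np.array([594.4,29.5]); D=down(np.radians(-50));E=down(np.radians(-2.8))
from scipy.spatial.transform import Slerp
sl=Slerp([0,1],R.concatenate([D,E]))
p0=np.array([564.,276.8]);P=lambda s,h:(np.r_[p0+(mk-p0)*s,zt+h],sl(s))
pa=[P(0,10),P(0,35),P(0,60),P(.15,60),P(.35,60),P(.55,60),P(.75,60),P(.9,60),P(1,60),P(1,60)]
show(cur,pa,10,5); print(one(*P(1,0),[.03,.5,1.8,0,.9,.1]).round(2))
```

```text
[0.436 0.579 1.698 0.002 0.862 1.314] 18.525 [564.  276.6 100.8] [[0.77, 0.638, 0.003], [0.638, -0.77, 0.003], [0.004, -0.0, -1.0]] 17.679577997847613 29.999398291110992 [ 0.03308134  1.01485517 -0.28895518]
[[0.0, -0.003, -0.004, 0.001, -0.001, -0.05, 10], [0.0, -0.003, -0.004, 0.001, -0.001, -0.175, 10], [0.0, -0.003, -0.004, 0.002, -0.001, -0.3, 10], [0.0, -0.003, -0.086, -0.099, 0.156, -0.3, 10], [0.0, -0.003, -0.196, -0.234, 0.366, -0.301, 10]]
[[0.0, 0.0, -0.11, -0.189, 0.162, 0.0, 10], [0.0, 0.0, -0.22, -0.379, 0.324, 0.0, 10], [0.0, 0.0, -0.302, -0.521, 0.445, 0.0, 10], [0.0, 0.0, -0.357, -0.616, 0.526, 0.0, 10], [0.0, 0.0, -0.357, -0.616, 0.526, 0.0, 10]]
[ 0.03  0.54  1.77 -0.    0.83  0.08]
```

Request:
servo_tool(rows=[[0, 0, 0, 0.001, 0, -0.05, 10], [0, 0, 0, 0.001, 0, -0.175, 10], [0, 0, 0, 0.002, 0, -0.3, 10], [0, -0.003, -0.086, -0.099, 0.156, -0.3, 10], [0, -0.003, -0.196, -0.234, 0.366, -0.301, 10]])

```text
t: 19.15
ee_pos: [575.0, 190.3, 162.1]
orientation: [2.761, 1.497, 0.003]
ft_force: [-0.3, 0.6, -2.2]
width: 18.0
grasp_force: 30.0
```

Request:
servo_tool(rows=[[0, 0, -0.11, -0.189, 0.162, 0, 10], [0, 0, -0.22, -0.379, 0.324, 0, 10], [0, 0, -0.302, -0.521, 0.445, 0, 10], [0, 0, -0.357, -0.616, 0.526, 0, 10], [0, 0, -0.357, -0.616, 0.526, 0, 10], [0, 0, -0.357, -0.616, 0.526, 0, 10]])

```text
t: 19.9
ee_pos: [594.4, 30.0, 161.3]
orientation: [2.276, 2.165, 0.0]
ft_force: [0.7, 0.1, -0.8]
width: 17.6
grasp_force: 30.0
```

Run:
```python
from m import *
o,cur=now();print(o['qpos'].round(3),o['t'],cur[0].round(1),cur[1].as_matrix().round(3).tolist(),o['width'],o['ft_force'].round(1))
mk=np.array([594.4,29.5]);E=down(np.radians(-2.8));X=lambda z:(np.r_[mk,z],E)
show(cur,[X(cur[0][2])],10)
a,da=grab('side');b,db=grab('top')
A=cv2.resize(a[120:240,220:340],(500,500));B=cv2.resize(b[150:250,220:320],(300,300))
im=np.zeros((500,800,3),np.uint8);im[:,:500]=A;im[:300,500:]=B;cv2.imwrite('pics/r1.png',im[:,:,::-1])
```

```text
[ 0.03   0.455  1.742 -0.     0.944  0.081] 19.9 [594.4  30.  161.3] [[0.05, 0.999, 0.0], [0.999, -0.05, -0.0], [-0.0, 0.0, -1.0]] 17.577310118459874 [ 0.7  0.1 -0.8]
[[0.0, 0.0, -0.001, -0.002, 0.0, 0.0, 10]]
```

View pics/r1.png

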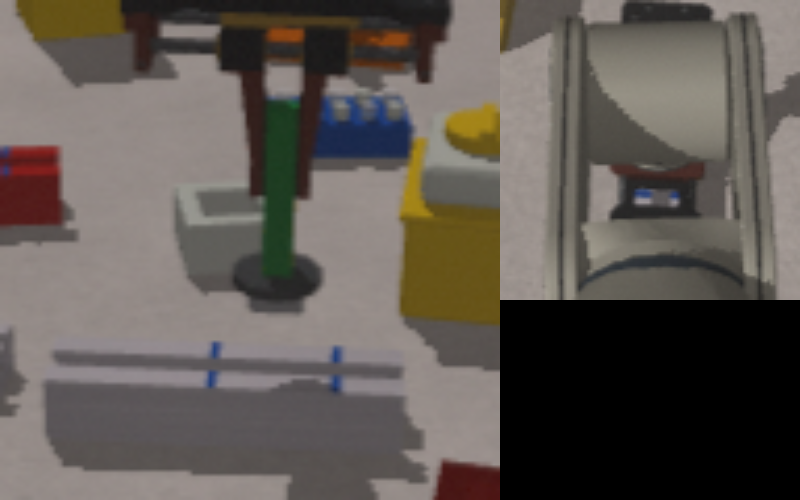

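The post hangs over the rail between the bands (crop columns 214 and 337, slot row ~366). The collar is at (277,273), with the head seen lengthwise below it at (275,303). I'll check the relative offset in the side camera.

Run:
```python
from m import *
a,da=load('side');hsv=cv2.cvtColor(a,cv2.COLOR_RGB2HSV);g=a.astype(int).sum(2)
# slot dark band along columns between bands
H,S=hsv[...,0],hsv[...,1]
for c in range(275,299,4):
    col=g[198:222,c];print(c,col.tolist())
m=(H>45)&(H<75)&(S>120);m[:144]=0;m[185:]=0;m[:,280:296]&=True;v,u=np.nonzero(m&(np.abs(np.arange(560)-287)<10)[None]);print('green cols',[ (r,u[v==r].min(),u[v==r].max()) for r in (150,160,170,178)])
d=(g<170);d[:178]=0;d[193:]=0;d[:,:270]=0;d[:,302:]=0
ct=cv2.findContours(d.astype(np.uint8),cv2.RETR_EXTERNAL,cv2.CHAIN_APPROX_NONE)[0];ct=max(ct,key=len);e=cv2.fitEllipse(ct);print(e, cv2.boundingRect(ct))
z=161.3+18.7-79.5
print('collar',ray('side',*e[0],z+4).round(1))
b=(H>105)&(H<130)&(S>100);b[:200]=0;b[216:]=0
for lo,hi in((265,278),(295,308)):
    v,u=np.nonzero(b&((np.arange(560)>=lo)&(np.arange(560)<hi))[None]);print('band',u.mean(),v.min(),v.max(),ray('side',u.mean(),v.mean(),42).round(1))
```

```text
275 [418, 418, 417, 423, 422, 426, 427, 421, 283, 264, 268, 375, 423, 429, 421, 315, 269, 262, 266, 260, 268, 265, 264, 269]
279 [417, 420, 427, 425, 422, 425, 428, 419, 318, 264, 264, 339, 418, 424, 423, 324, 271, 263, 262, 265, 268, 265, 261, 268]
283 [421, 428, 420, 424, 419, 423, 425, 423, 314, 268, 263, 306, 415, 423, 423, 347, 270, 263, 263, 262, 261, 269, 264, 270]
287 [438, 434, 422, 422, 422, 420, 420, 420, 344, 271, 259, 303, 410, 418, 265, 247, 258, 259, 262, 265, 260, 264, 260, 266]
291 [425, 425, 428, 425, 425, 415, 417, 419, 376, 272, 261, 268, 406, 262, 244, 241, 265, 259, 257, 260, 260, 263, 260, 268]
295 [420, 427, 422, 424, 425, 417, 417, 419, 376, 272, 264, 260, 367, 257, 249, 240, 259, 259, 261, 261, 262, 262, 259, 264]
green cols [(150, np.int64(284), np.int64(289)), (160, np.int64(284), np.int64(289)), (170, np.int64(284), np.int64(289)), (178, np.int64(284), np.int64(288))]
((285.9667663574219, 185.34054565429688), (13.517468452453613, 17.655473709106445), 84.27676391601562) (276, 178, 20, 15)
collar [594.8  37.8 104.5]
band 270.75 202 212 [557.2  33.6  42. ]
band 300.38461538461536 203 213 [633.9  33.8  42. ]
```

Request:
servo_tool(rows=[[0, 0, 0, 0, 0, 0.06, 10], [0, 0, 0, 0, 0, 0.13, 10], [0, 0, 0, 0, 0, 0.17, 10], [0, 0, 0, 0, 0, 0.19, 10], [0, 0, 0, 0, 0, 0.205, 10], [0, 0, 0, 0, 0, 0.205, 10]])

```text
t: 20.75
ee_pos: [594.5, 29.4, 120.0]
orientation: [2.275, 2.166, -0.0]
ft_force: [0.6, -0.7, -1.5]
width: 17.9
grasp_force: 30.0
```

Request:
servo_tool(rows=[[0, 0, 0, 0, 0, 0.007, 10], [0, 0, 0, 0, 0, 0.015, 10], [0, 0, 0, 0, 0, 0.015, 10]])

```text
t: 21.12
ee_pos: [594.4, 29.4, 117.0]
orientation: [2.275, 2.166, -0.0]
ft_force: [1.2, -0.2, -1.5]
width: 17.9
grasp_force: 30.0
```

Request:
servo_tool(rows=[[0, 0, 0, 0, 0, 0.015, 10], [0, 0, 0, 0, 0, 0.035, 10], [0, 0, 0, 0, 0, 0.055, 10], [0, 0, 0, 0, 0, 0.06, 10], [0, 0, 0, 0, 0, 0.06, 10]])

```text
t: 21.75
ee_pos: [594.4, 29.4, 104.9]
orientation: [2.275, 2.166, -0.0]
ft_force: [0.4, -0.1, -1.2]
width: 17.4
grasp_force: 30.0
```

Request:
servo_tool(rows=[[0, 0, 0, 0, 0, 0.005, 10], [0, 0, 0, 0, 0, 0.008, 10], [0, 0, 0, 0, 0, 0.008, 10]])

```text
t: 22.12
ee_pos: [594.4, 29.4, 103.4]
orientation: [2.275, 2.166, -0.0]
ft_force: [0.2, -0.2, -1.8]
width: 18.2
grasp_force: 30.0
```

Request:
servo_tool(rows=[[0, 0, 0, 0, 0, 0.004, 10], [0, 0, 0, 0, 0, 0.004, 10]])

```text
t: 22.38
ee_pos: [594.6, 29.4, 102.9]
orientation: [2.275, 2.166, 0.0]
ft_force: [-0.0, -0.7, 1.9]
width: 17.9
grasp_force: 30.0
```

Request:
servo_tool(rows=[[0, 0, 0, 0, 0, 0.004, 10], [0, 0, 0, 0, 0, 0.004, 10]])

```text
t: 22.62
ee_pos: [594.6, 29.4, 102.9]
orientation: [2.275, 2.166, 0.0]
ft_force: [-3.6, -1.0, 9.0]
width: 17.9
grasp_force: 30.0
```

Seated: 9 N at the collar. Ease up slightly and make the quarter turn.

Request:
servo_tool(rows=[[0, 0, 0, 0, 0, -0.012, 10], [0, 0, -0.1, 0, 0, -0.012, 10], [0, 0, -0.2, 0, 0, -0.012, 10], [0, 0, -0.3, 0, 0, -0.012, 10], [0, 0, -0.4, 0, 0, -0.012, 10], [0, 0, -0.5, 0, 0, -0.012, 10], [0, 0, -0.5, 0, 0, -0.012, 10]])

```text
t: 23.5
ee_pos: [594.4, 29.4, 104.0]
orientation: [1.325, 2.848, -0.001]
ft_force: [-0.1, 0.3, -1.2]
width: 18.2
grasp_force: 30.0
```

Request:
servo_tool(rows=[[0, 0, -0.1, 0, 0, 0, 10], [0, 0, -0.2, 0, 0, 0, 10], [0, 0, -0.3, 0, 0, 0, 10], [0, 0, -0.4, 0, 0, 0, 10], [0, 0, -0.5, 0, 0, 0, 10], [0, 0, -0.547, 0, 0, 0, 10], [0, 0, -0.547, 0, 0, 0, 10]])

```text
t: 24.38
ee_pos: [594.4, 29.4, 104.1]
orientation: [0.083, 3.14, -0.001]
ft_force: [0.3, 0.1, -2.0]
width: 18.0
grasp_force: 30.0
```

Run:
```python
from m import *
o,cur=now();y=cur[1].apply([0,1,0]);print(o['qpos'].round(3),o['t'],cur[0].round(1),'tool y az',np.degrees(np.arctan2(y[1],y[0])),cur[1].apply([0,0,1]).round(4),o['width'],o['ft_force'].round(1),o['moment'].round(2))
```

```text
[ 0.03   0.536  1.771 -0.     0.835 -1.488] 24.375 [594.4  29.4 104.1] tool y az 86.98817842968839 [ 1.e-04 -3.e-04 -1.e+00] 18.02181151610165 [ 0.3  0.1 -2. ] [0.05 0.03 0.03]
```

Request:
servo_tool(rows=[[0, 0, 0, 0, 0, -0.005, 10], [0, 0, 0, 0, 0, -0.01, 10], [0, 0, 0, 0, 0, -0.013, 10], [0, 0, 0, 0, 0, -0.013, 10]])

```text
t: 24.88
ee_pos: [594.3, 29.4, 105.9]
orientation: [-0.078, -3.14, 0.001]
ft_force: [4.6, 0.1, -17.0]
width: 17.9
grasp_force: 30.0
```

Request:
servo_tool(rows=[[0, 0, 0, 0, 0, 0, 10], [0, 0, 0, 0, 0, 0, 10]])

```text
t: 25.12
ee_pos: [594.2, 29.4, 105.9]
orientation: [-0.078, -3.14, 0.001]
ft_force: [5.3, -0.5, -21.2]
width: 17.6
grasp_force: 30.0
```

Request:
servo_tool(rows=[[0, 0, 0, 0, 0, 0.007, 10], [0, 0, 0, 0, 0, 0.014, 10], [0, 0, 0, 0, 0, 0.019, 10], [0, 0, 0, 0, 0, 0.019, 10]])

```text
t: 25.62
ee_pos: [594.6, 29.4, 103.5]
orientation: [0.077, 3.14, -0.001]
ft_force: [0.1, 0.4, -2.1]
width: 17.7
grasp_force: 30.0
```

Request:
servo_tool(rows=[[0, 0, 0, 0, 0, 0.004, 10], [0, 0, 0, 0, 0, 0.004, 10], [0, 0, 0, 0, 0, 0.004, 10]])

```text
t: 26.0
ee_pos: [594.7, 29.4, 102.9]
orientation: [0.077, 3.14, -0.001]
ft_force: [-1.3, -0.3, 6.4]
width: 18.4
grasp_force: 30.0
```

Caught at 21 N and now seated again. Release, then back off upward.

Request:
servo_tool(rows=[[0, 0, 0, 0, 0, -0.003, 10], [0, 0, 0, 0, 0, -0.003, 30], [0, 0, 0, 0, 0, -0.003, 60], [0, 0, 0, 0, 0, -0.003, 87.8], [0, 0, 0, 0, 0, -0.003, 87.8], [0, 0, 0, 0, 0, -0.003, 87.8], [0, 0, 0, 0, 0, -0.003, 87.8]])

```text
t: 26.88
ee_pos: [594.4, 29.4, 102.8]
orientation: [0.077, 3.14, -0.001]
ft_force: [0.3, -0.5, 0.2]
width: 74.4
grasp_force: 0.0
```

Request:
servo_tool(rows=[[0, 0, 0, 0, 0, -0.1, 87.8], [0, 0, 0, 0, 0, -0.3, 87.8], [0, 0, 0, 0, 0, -0.6, 87.8], [0, 0, 0, 0, 0, -0.8, 87.8], [0, 0, 0, -0.8, 0, -0.8, 87.8], [0, 0, 0, -0.8, 0, -0.8, 87.8], [0, 0, 0, -0.8, 0, -0.8, 87.8], [0, 0, 0, -0.8, 0, -0.8, 87.8]])

```text
t: 27.88
ee_pos: [755.6, 21.4, 261.6]
orientation: [-0.078, -3.14, 0.001]
ft_force: [-0.4, 0.8, -0.5]
width: 87.6
grasp_force: 0.0
```

Run:
```python
from m import *
o,cur=now();print(o['t'],cur[0].round(1))
a,da=grab('side');b,db=grab('top')
A=cv2.resize(a[120:240,220:340],(500,500));B=cv2.resize(b[150:250,220:320],(300,300))
im=np.zeros((500,800,3),np.uint8);im[:,:500]=A;im[:300,500:]=B;cv2.imwrite('pics/r2.png',im[:,:,::-1])
hsv=cv2.cvtColor(b,cv2.COLOR_RGB2HSV);P=cloud('top',db);m=(hsv[...,0]>45)&(hsv[...,0]<75)&(hsv[...,1]>110)&(abs(P[...,2]-153)<12)&(abs(P[...,0]-594)<40)&(abs(P[...,1]-30)<40)
v,u=np.nonzero(m)
if len(u): print(len(u),np.mean([ray('top',x,y,154)[:2] for x,y in zip(u,v)],0).round(1))
```

```text
27.875 [755.6  21.4 261.6]
```

View pics/r2.png

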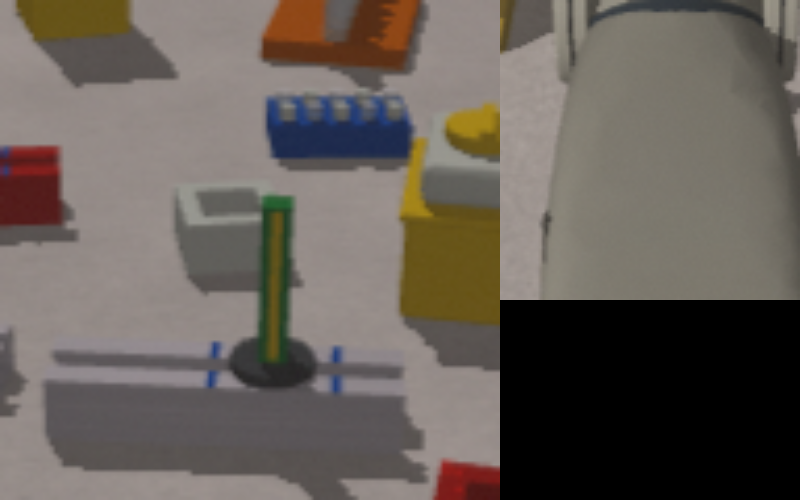

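The post stands upright with its collar flat on the rail at (273,361), midway between the bands (214 and 337). The yellow stripe faces across the slot, so the head is turned, and the arm is clear. Handing in.

```bash
python3 -c "
from workcell import ctrl
print(ctrl.close_job())"
```

```text
the job is handed in; nothing more can be done
None
```

The job is handed in at about 28 s: the post stood let go in the holder, went through the slot, was turned a quarter turn, caught on a 21 N upward pull, and stands seated, upright and let go between the blue bands; no verdict was returned.

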